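# Run the dish shuttle past the scanner and park it at the pointer

### The arm

A 7-joint arm with a two-finger parallel gripper is mounted at the origin on the work surface. World frame = base frame: x ahead of the robot, y to its left, z up, the work surface at z = 0. Lengths are in mm, angles in rad, forces in N, time in s.
With the tool pointing down it reaches from about 400 to 875 mm from the base axis. Payload 4.4 kg.
Tool frame: the origin (TCP) lies midway between the tips of the shut fingers; the grasp point (between the pads) lies 19 mm behind it; z points along the fingers, y is the line along which they close (so a half turn about z gives the same grasp; the last joint's range is limited). The gripper opens to 85 mm and grips with 20 to 120 N. Pads are 22 mm wide; open, the fingers measure 114 mm over their backs; the gripper's body (76 mm by 85 mm) begins 54 mm behind the grasp point. The pads swing forward as they close: fully open they stand 13 mm farther back than shut.
Start: joints at [-1.194, 0.628, 0.038, 1.517, -0.027, 0.996, -0.02], TCP at [278.485, 587.336, 231.313] pointing down, gripper open.
Joint ranges: [-3.06, 3.06], [-0.37, 2.12], [-1.25, 1.32], [0.18, 2.47], [-1.1, 4.24], [0.23, 1.98], [-2.94, 2.94]. Speed limits (rad/s): [2.57, 2.57, 3.14, 3.14, 3.14, 3.14, 3.14].

### API

Orientations are given as [roll, pitch, yaw] about the fixed x, y, z axes, in that order (R = Rz(yaw) Ry(pitch) Rx(roll)).
In Python, from cell import ctrl gives the robot as it stands.
- The arm moves only by the shell command python3 -m crank 'ROWS' [OPENING]. ROWS is JSON, a list that holds one entry, the list of rows, each a list of 4 numbers: the shift along the tool's x, y, z normalised to -1 to 1, where 1 is 2.5 cm, then the turn about the tool's z normalised to -1 to 1, where 1 is 0.08 rad. In form: [[[dx, dy, dz, turn], ...]]. A call has 1 to 12 rows; each row shifts and turns the commanded pose from where the row before left it, along the tool's axes as they then stand; what a row does not reach is not made up. A row lasts 1/12 s, in which the tool goes at most 41.7 mm and 7.16 degrees, less where a joint would pass 70% of its speed; a pose out of reach is approached as far as the arm can. A call with a number of a shift or a turn outside -1 to 1 is refused whole. A call with a gripper value outside its range is refused whole. OPENING is the closure, from -1 (fully open) to 1 (shut), set as the call begins (- or left out, the last holds). The fingers move at their own pace and stop on an object; the grip force is fixed at half the most. Time passes only in rows, so rows that do not move let the fingers close. It gives the time, the measured TCP pose, the force, the opening and the grip force at its end, in the units of the state.
- ctrl.read_state(): the state, without advancing time (a new reading comes with each control period).
- ctrl.get_image(name): name is "side" or "top"; returns a dict with "img" (480x640x3 uint8, red, green, blue), "intrinsics" (3x3 intrinsics, pixels), "dist" ([k1, k2, p1, p2, k3] as OpenCV has them; the pictures are not rectified), "extrinsics" (4x4, takes a point from camera to world coordinates). Camera axes: x right, y up, looking along -z (the intrinsics and any distortion apply to the point x, -y, -z); pixel columns grow to the right and rows downward; lengths in mm; the calibration is good to about 2 mm. A picture is of the moment at which its call begins. There is no depth.
- ctrl.finish_job(): hands the job in; it is judged then, once.
Trained networks look in the newest picture that a camera, given by its name, has taken for a name from the list of things; names that differ only in an ending like _2 or _b are one class to them, and where a whole thing is asked for, a point or a joint stands for the part that bears it (a point fixed in the world has none). Each returns a list of dicts, best first, with "confidence" (0 to 1); they miss things now and then, are a little off and sometimes report something else, mostly with a low value. They report only what shows in the picture. A call takes as long as a camera call. They do not tell look-alikes from the thing itself.
- ctrl.find_in(camera, target): "position" ([row, column] in pixels, amid what is visible of it).
- ctrl.trace(camera, target): "mask" (480x640 bool, what is visible of it) and "position" ([row, column] in pixels, amid what is visible of it).
- ctrl.place_of(camera, target): "position" ([row, column] in pixels: a listed point, or the origin of a listed thing).
The state is a dict: "clock": time; "qpos": joint angles; "qd": joint speeds; "tau": joint torques, N m; "eef_pos": TCP position; "tool_rot": TCP orientation; "force": force on the tool from outside, world axes, zero at the start; "torque": the same for the moment, N m; "width": finger opening in mm; "gripper_force": force on a finger pad.
Only numpy, scipy, OpenCV 4.12 (cv2) and the standard library are available. Lean on these libraries where they do the work, as an engineer would, in place of code of your own. Each camera call takes 0.05 s, during which the arm holds its last target. There are 200 camera calls.

### The job

Take the blue tow knob of the dish shuttle and run the shuttle forwards past the line scanner at about 0.15 m/s so that its code is read, then brake it so that its index line comes to rest at the yellow pointer; it must never hit the red end stop nor go faster than 0.3 m/s. Keep it standing still at the pointer for two seconds, then let go so that it stays there. Move it by the knob only, without touching the deck or its dishes, and leave everything else on the bench where it is.

Things in the scene. Friction and masses are not known exactly. Their poses are not given: they have to be found in the camera images.
- guideway: Straight level guideway fixed on the bench: dark steel base 110 mm wide, 760 mm long, two aluminium rails. Origin at bench height on its centre line, z up; its own +y axis is the shuttle's forward direction, towards the red end stop; its +x axis points to the far side, where scanner and pointer stand.
- stop_face (a point): Face of the rubber buffer on the red end stop at the guideway's forward end, at guideway y = 360 mm. The front end of the deck (120 mm ahead of the deck's centre) strikes it when shuttle is 0.45.
- shuttle (a joint): Travel (m) of the shuttle along guideway +y; its centre is at guideway y = value - 0.210. Starts at rest at 0.08 to 0.15; range -0.02 to 0.45 (end stop). Very little friction: dry about 0.01 N, viscous about 0.04 N s/m. Moving mass nominally 1.5 kg, 1.1 to 2.0 kg with the hidden load.
- deck_centre (a point): The shuttle's white deck, 160 mm (x) by 240 mm (y, along the travel), top 62 mm above the bench, with two clear culture dishes (to 78 mm high) on its far half. This point is the centre of the deck's top, axes as the guideway's. The robot must not touch it.
- shuttle_index (a point): Black index line at the middle of the far long edge of the white deck; 80 mm to guideway +x of the shuttle's centre line, 62 mm above the bench. Moves with the shuttle.
- tow_knob (a joint): Offset (m) of the tow knob from its middle on the shuttle, positive forwards, range -0.085 to 0.085. Only a soft spring joins knob and shuttle: force on the shuttle = 6 N/m (nominal) x this value, damping just 0.1 N s/m. With the knob held still the shuttle swings to and fro for a long time, period about 3.1 s (2.7 to 3.6 s).
- knob_grip (a point): Centre of the blue tow knob, a block 40 mm (guideway x) by 30 mm (y, along the travel) by 56 mm high, 82 to 138 mm above the bench; 0.08 kg, on a thin stem in a slot 45 mm to guideway -x (robot's side) of the shuttle's centre line. This point is 110 mm above the bench. Pinch it from above across its 30 mm, fingers fore and aft along the travel.
- scan_line (a point): Front face, with a red lens, of the black line scanner (130 mm high) on the guideway's far side; this point is 62 mm above the bench, axes parallel to the guideway's. The code is read when the index line goes by within 20 mm of it along the travel, forwards at 0.10 to 0.20 m/s; a missed reading may be tried again after running back.
- pointer_tip (a point): Tip of the yellow pointer on a stand on the guideway's far side, 62 mm above the bench, axes parallel to the guideway's. The index line must stand level with it along the travel (sideways about 10 mm apart). It is 115 to 155 mm further on than the scan line; only 40 to 60 mm past it the shuttle strikes the end stop.
- green_rack: Empty green tube rack, loose, 104 x 130 x 52 mm, on the right near the robot; not to be moved.
- violet_rack: Violet tube rack with capped tubes, loose, 78 x 104 mm, 90 mm high, at the back of the bench; not to be moved.
- media_bottle: Amber bottle with a blue cap, loose, 60 mm across, 130 mm high, on the left near the robot; not to be moved.
Not all that is in view belongs to the job. What is shaped like the part that bears scan_line but pink is not meant.

How it is judged:
By the outcome, as a careful person would: the job done as asked, in the order asked, and still so for the second after the job is handed in, with the robot touching nothing.
It also fails if it takes over 42 s, if anything falls off the work surface, if the arm or the gripper's body presses on something with over 40 N, if the wrist force passes 120 N, or if a joint passes its speed limit or range.

## Working session

There is one attempt and no reset: what is moved stays moved. The work goes in short steps, Python scripts to look and compute and a shell command to move; the robot and the scene stay as the last step left them, time stands still between calls to the robot, and variables do not carry over. Pictures are saved under pics/ and viewed, at most 10 in all, crops included, and the job is handed in when it is done.

```bash
mkdir -p pics; ls
cat > h.py <<'E'
import numpy as np, cv2
from cell import ctrl
def px2ray(im,p):
    K=np.array(im["intrinsics"],float);d=np.array(im["dist"],float);E=np.array(im["extrinsics"],float)
    u=cv2.undistortPoints(np.array([[[p[1],p[0]]]],float),K,d)[0,0]
    r=E[:3,:3]@np.array([u[0],-u[1],-1.]);return E[:3,3],r/np.linalg.norm(r)
def onplane(im,p,z):
    o,r=px2ray(im,p);return o+r*(z-o[2])/r[2]
def tri(rays):
    A=np.zeros((3,3));b=np.zeros(3)
    for o,r in rays:
        P=np.eye(3)-np.outer(r,r);A+=P;b+=P@o
    x=np.linalg.solve(A,b);return x,[float(np.linalg.norm((np.eye(3)-np.outer(r,r))@(x-o))) for o,r in rays]
def proj(im,X):
    E=np.array(im["extrinsics"],float);c=E[:3,:3].T@(np.array(X,float)-E[:3,3])
    q=cv2.projectPoints(np.array([[c[0],-c[1],-c[2]]]),np.zeros(3),np.zeros(3),np.array(im["intrinsics"],float),np.array(im["dist"],float))[0][0,0]
    return q[::-1]
E
python3 - <<'E'
from h import *
s=ctrl.read_state();print(s["clock"],s["eef_pos"],s["tool_rot"],s["width"],s["force"])
I={}
for c in("side","top"):
    I[c]=ctrl.get_image(c);cv2.imwrite(f"pics/{c}0.png",I[c]["img"][:,:,::-1])
Z=dict(knob_grip=110,shuttle_index=62,scan_line=62,pointer_tip=62,deck_centre=62,guideway=0,stop_face=62)
for t in Z:
    R={}
    for c in I:
        r=ctrl.place_of(c,t);R[c]=r
        print(t,c,[(np.round(q["position"]).tolist(),round(q["confidence"],2),onplane(I[c],q["position"],Z[t]).round(1).tolist()) for q in r[:3]])
    if R["side"] and R["top"]:
        x,e=tri([px2ray(I[c],R[c][0]["position"]) for c in I]);print("   tri",x.round(1),np.round(e,1))
print(ctrl.read_state()["clock"])
E
```

```text
pics
0.0 [278.1941814  586.75753791 230.38582693] [-3.13968263e+00 -2.85052931e-06  2.69878768e+00] 85.21862953843615 [-0.12293115  0.89725064 -0.15785981]
knob_grip side [([284.0, 329.0], 0.86, [504.1, -45.8, 110.0]), ([400.0, 286.0], 0.69, [278.1, -295.0, 110.0]), ([322.0, 448.0], 0.42, [709.2, -274.6, 110.0])]
knob_grip top [([255.0, 395.0], 0.96, [508.3, -50.4, 110.0])]
   tri [505.  -49.1 114.4] [2.4 2.4]
shuttle_index side [([282.0, 371.0], 0.97, [626.8, -50.8, 62.0])]
shuttle_index top [([208.0, 390.0], 0.73, [626.0, -58.6, 62.0])]
   tri [622.9 -57.1  71. ] [0.4 0.4]
scan_line side [([308.0, 270.0], 0.8, [350.5, -16.1, 62.0]), ([265.0, 398.0], 0.67, [724.0, -31.3, 62.0]), ([268.0, 248.0], 0.61, [346.6, 136.6, 62.0])]
scan_line top [([337.0, 141.0], 0.88, [384.7, 494.0, 62.0]), ([169.0, 380.0], 0.86, [719.7, -44.9, 62.0]), ([204.0, 324.0], 0.85, [646.3, 88.5, 62.0])]
   tri [  542.1   848.3 -1090.9] [65.9 65.9]
pointer_tip side [([214.0, 333.0], 0.63, [656.8, 231.2, 62.0])]
pointer_tip top [([205.0, 258.0], 0.85, [654.1, 233.8, 62.0]), ([365.0, 232.0], 0.51, [310.9, 304.9, 62.0])]
   tri [656.6 233.9  59.1] [1.5 1.5]
deck_centre side [([291.0, 343.0], 0.88, [544.3, -46.5, 62.0]), ([277.0, 327.0], 0.61, [527.4, 13.5, 62.0])]
deck_centre top [([241.0, 390.0], 0.58, [550.5, -50.3, 62.0]), ([204.0, 322.0], 0.24, [646.8, 92.1, 62.0])]
   tri [546.4 -49.   65.5] [3.3 3.3]
guideway side [([278.0, 328.0], 0.76, [553.4, 54.5, 0.0]), ([247.0, 218.0], 0.63, [307.2, 309.1, 0.0]), ([288.0, 329.0], 0.5, [540.0, 21.8, 0.0])]
guideway top [([251.0, 347.0], 0.72, [549.9, 41.9, 0.0])]
   tri [546.9  42.8  15.5] [0.4 0.4]
stop_face side [([192.0, 282.0], 0.84, [555.4, 396.2, 62.0]), ([291.0, 347.0], 0.27, [554.1, -53.5, 62.0])]
stop_face top [([249.0, 185.0], 0.58, [566.4, 398.8, 62.0])]
   tri [562.2 400.4  58.3] [5. 5.]
0.8
```

View pics/side0.png

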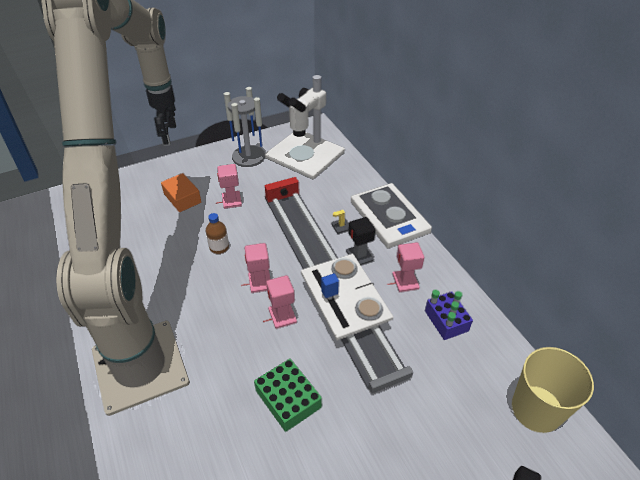

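View pics/top0.png

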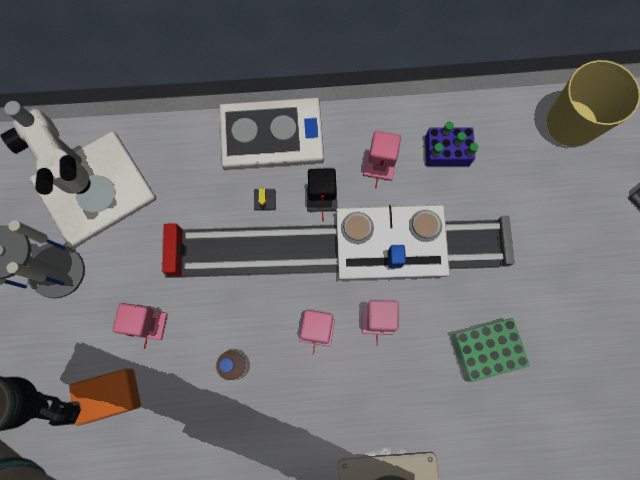

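The side view shows the black scanner (232,361), knob (285,329) and pointer (216,340). In the top view they are at (186,322), (255,397) and (197,262).

Look-alikes for the scanner, top-view pixels: pink ones at (148,384), (316,381), (327,317) and (320,132). Only the black one at (186,322) fits. The knob is the only blue block; the bottle cap at (365,226) and the heater display at (128,311) are also blue but aren't it.

Run:
```python
from h import *
I={c:ctrl.get_image(c) for c in("side","top")}
T=I["top"]
# shadows/rails: line fit of bright rails in top image
g=cv2.cvtColor(T["img"],cv2.COLOR_RGB2GRAY)
def rail(lo,hi,c0,c1):
    P=[]
    for c in range(c0,c1,4):
        col=g[lo:hi,c].astype(float); w=np.clip(col-110,0,None)
        if w.sum()>0: P.append(onplane(T,[lo+(w*np.arange(hi-lo)).sum()/w.sum(),c],40.)[:2])
    P=np.array(P);f=np.polyfit(P[:,1],P[:,0],1);return f,np.std(np.polyval(f,P[:,1])-P[:,0])
for a in((224,240,190,330),(258,274,190,330)):print(rail(*a))
for c in I:
    for t in("knob_grip","scan_line","pointer_tip","stop_face","shuttle_index"):
        r=ctrl.place_of(c,t)
        print(c,t,[(np.round(q["position"],1).tolist(),round(q["confidence"],2)) for q in r[:7]])
m=ctrl.trace("top","knob_grip");print(len(m),m[0]["position"],m[0]["mask"].sum())
im=T["img"].copy()
for X in([646.3,88.5,62],[656.6,233.9,60],[505,-49,112],[624,-57,62],[562,400,60]):
    p=proj(T,X);cv2.circle(im,(int(round(p[1])),int(round(p[0]))),1,(0,255,0),-1)
im2=I["side"]["img"].copy()
for X in([646.3,88.5,62],[656.6,233.9,60],[505,-49,112],[624,-57,62],[562,400,60]):
    p=proj(I["side"],X);cv2.circle(im2,(int(round(p[1])),int(round(p[0]))),1,(0,255,0),-1)
a=cv2.resize(im[150:290,150:450],(800,373),interpolation=cv2.INTER_CUBIC)
b=cv2.resize(im2[180:340,250:450],(800,640))[:,:];b=cv2.resize(im2[190:310,260:400],(260,223),interpolation=cv2.INTER_CUBIC)
out=np.zeros((600,800,3),np.uint8);out[:373]=a;out[375:598,:260]=b
cv2.imwrite("pics/crop1.png",out[:,:,::-1])
```

```text
(array([6.54756583e-02, 5.85236806e+02]), np.float64(0.2740825088067126))
(array([4.69793023e-02, 5.15658521e+02]), np.float64(0.47377362404061674))
side knob_grip [([283.7, 328.6], 0.79), ([279.6, 326.2], 0.73)]
side scan_line [([241.7, 353.0], 0.95), ([308.8, 267.5], 0.88), ([270.1, 248.5], 0.8), ([185.3, 219.3], 0.57)]
side pointer_tip [([214.5, 332.8], 0.53)]
side stop_face [([193.5, 283.4], 0.76), ([244.0, 349.6], 0.59), ([287.6, 329.8], 0.28)]
side shuttle_index [([281.1, 369.7], 0.66), ([194.6, 280.9], 0.31)]
top knob_grip [([257.3, 395.4], 0.8)]
top scan_line [([334.4, 142.5], 0.92), ([169.4, 377.9], 0.85), ([202.0, 324.6], 0.84), ([333.6, 377.9], 0.68), ([343.2, 316.9], 0.65)]
top pointer_tip [([203.5, 260.4], 0.59)]
top stop_face [([248.2, 186.0], 0.91)]
top shuttle_index [([207.4, 388.1], 0.58)]
1 [254.9, 396.6] 360
```

View pics/crop1.png

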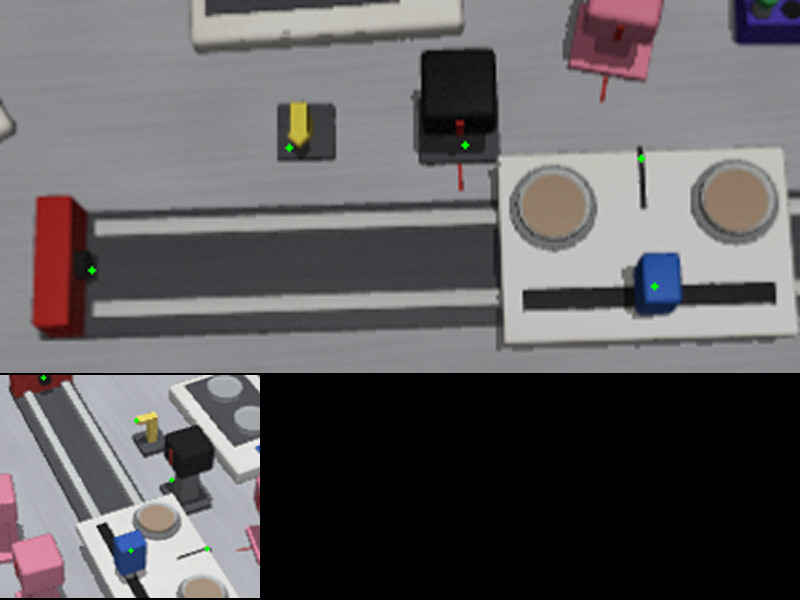

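Confirmed: the black scanner's lens sits at about (199,322), the pointer tip at (205,262), the index line at (209,390) and the knob at (255,397), all in the top view. The network put the pointer about 3 px off, so I'll measure index and pointer in a rectified top view instead.

```bash
cat >> h.py <<'E'
PSI=-0.053; O=np.array([548.,42.])   # guideway frame guess
def setf(psi,o):
    global PSI,O;PSI=psi;O=np.array(o,float)
def g2w(a,b):  # guideway x,y -> world
    c,s=np.cos(PSI),np.sin(PSI);return O[0]+c*a-s*b,O[1]+s*a+c*b
def w2g(x,y):
    c,s=np.cos(PSI),np.sin(PSI);x=x-O[0];y=y-O[1];return c*x+s*y,-s*x+c*y
def rect(im,z=62.,xs=(-100,140),ys=(-400,420),step=0.5):
    a=np.arange(xs[0],xs[1],step);b=np.arange(ys[0],ys[1],step);A,B=np.meshgrid(a,b,indexing="ij")
    X,Y=g2w(A,B);E=np.array(im["extrinsics"],float);W=np.stack([X,Y,np.full_like(X,z)],-1)-E[:3,3]
    c=W@E[:3,:3];c[...,1:]*=-1
    q=cv2.projectPoints(c.reshape(-1,1,3),np.zeros(3),np.zeros(3),np.array(im["intrinsics"],float),np.array(im["dist"],float))[0].reshape(*A.shape,2).astype(np.float32)
    return cv2.remap(im["img"],q[...,0].copy(),q[...,1].copy(),cv2.INTER_CUBIC),a,b
def index_y(im,xr=(50,72)):
    r,a,b=rect(im,xs=xr);d=r.mean(2).astype(float).mean(0)
    k=int(10/.5);med=cv2.blur(d[None],(121,1))[0]
    side=np.minimum(np.roll(d,k),np.roll(d,-k))   # bright both sides
    dep=np.clip(side-d,0,None)*(side>140)
    i=int(dep.argmax());sl=slice(max(0,i-8),i+9);w=np.clip(dep[sl]-.3*dep[i],0,None)
    return float((w*b[sl]).sum()/w.sum()),float(dep[i])
E
python3 - <<'E'
from h import *
im=ctrl.get_image("top")
print(index_y(im),index_y(im,(40,56)),index_y(im,(60,76)))
r,a,b=rect(im,xs=(-110,180))
hsv=cv2.cvtColor(r,cv2.COLOR_RGB2HSV)
y=(hsv[...,0]>20)&(hsv[...,0]<35)&(hsv[...,1]>150)&(hsv[...,2]>90)&((b>100)&(b<260))[None]
ii,jj=np.nonzero(y);print("yellow x",a[ii.min()],a[ii.max()],"y mean",b[jj].mean(), "tip y",b[jj[ii<ii.min()+8]].mean(),"range",b[jj.min()],b[jj.max()])
w=(r.min(2)>170)
for lo,hi in((-160,-140),(-40,-20)):   # deck far edge by y band
    sel=[ (bb,[a[i] for i in np.nonzero(w[:,j])[0] if -100<a[i]<100]) for j,bb in enumerate(b) if lo<bb<hi]
    print("deck x range",lo,np.median([s[1][0] for s in sel if s[1]]),np.median([s[1][-1] for s in sel if s[1]]))
row=w[np.abs(a-30).argmin()];print("deck y",b[np.nonzero(row&(b<150)&(b>-330))[0][[0,-1]]])
row=w[np.abs(a+70).argmin()];print("deck y near",b[np.nonzero(row&(b<150)&(b>-330))[0][[0,-1]]])
red=((hsv[...,0]<6)|(hsv[...,0]>174))&(hsv[...,1]>150)&(a>60)[:,None]&((b>-20)&(b<120))[None]
ii,jj=np.nonzero(red);print("red x",a[ii.min()],a[ii.max()],"y",b[jj].mean(),b[jj.min()],b[jj.max()])
S=ctrl.get_image("side");q=lambda i,z,p:np.array(w2g(*onplane(i,p,z)[:2])).round(1)
print("side ptr",q(S,62,(214.3,332.8)),"scan",q(S,62,(241.7,353)),"index",q(S,62,(281.5,370.5)),"knob",q(S,110,(283.8,328.8)))
m=ctrl.trace("top","knob_grip")[0]["mask"]
print("knob top", q(im,110,(255,396)),q(im,138,(255,396.6)),"ctr",q(im,110,(256,395.4)))
print(im["extrinsics"][:3,3],S["extrinsics"][:3,3])
cv2.imwrite("pics/rect1.png",cv2.resize(r[::-1,::1],(800,283))[:,:,::-1])
E
```

```text
(-95.53102588263447, 172.31818181818176) (-95.30319079844651, 173.69791666666666) (-95.57000873202594, 163.09374999999994)
yellow x 98.0 135.5 y mean 189.49367728882146 tip y 189.6153846153846 range 180.5 198.0
deck x range -160 -69.5 86.0
deck x range -40 -70.0 85.0
deck y [-213.   149.5]
deck y near [-123.   21.]
red x 60.5 177.0 y 55.29541864139021 25.0 85.0
side ptr [ 96.7 194.1] scan [103.7  65. ] index [ 83.4 -88.4] knob [-39.5 -88.8]
knob top [-34.  -96.3] [-39.8 -93.4] ctr [-36.1 -94.9]
[ 290.13244527  120.72601846 1206.29079634] [ 114.39942003 -799.7149294  1135.04421567]
```

View pics/rect1.png

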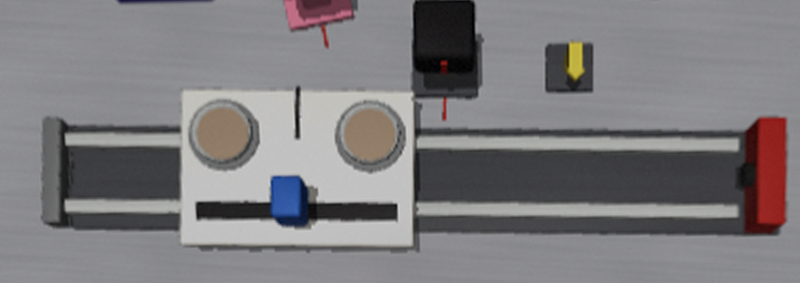

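```bash
sed -i 's/^PSI=.*/PSI=-0.040; O=np.array([556.,42.])/' h.py
python3 -m crank '[[[0,-1,0,-1],[0,-1,0,-1],[0,-1,0,-1],[0,-1,0,-1],[0,-1,0,-1],[-0.8,-1,0,0],[-0.8,-1,0,0],[-0.8,-1,0,0],[-0.8,-1,0,0],[-0.8,-1,0,0],[-0.8,-1,0,0],[-0.8,-1,0,0]]]' -1
python3 - <<'E'
from h import *
im=ctrl.get_image("top");print("idx",index_y(im))
r,a,b=rect(im,xs=(60,180))
hsv=cv2.cvtColor(r,cv2.COLOR_RGB2HSV)
y=(hsv[...,0]>20)&(hsv[...,0]<35)&(hsv[...,1]>150)&(hsv[...,2]>90)&((b>100)&(b<260))[None]
ii,jj=np.nonzero(y);print("ptr",a[ii.min()],b[jj].mean(),"tip",b[jj[ii<ii.min()+10]].mean())
r2=ctrl.place_of("top","knob_grip");k=r2[0]["position"];kg=np.array(w2g(*onplane(im,k,110)[:2]));print("knob g",kg)
S=ctrl.get_image("side");print([ (q["position"],w2g(*onplane(S,q["position"],110)[:2])) for q in ctrl.place_of("side","knob_grip")[:1]])
s=ctrl.read_state();p=s["eef_pos"];t=np.array(w2g(p[0],p[1]));print(s["clock"],p,s["tool_rot"],"tcp g",t,"to go",np.array([-45,-94])-t)
E
```

```text
clock: 2.6
eef_pos: [377.0, 286.0, 231.6]
tool_rot: [3.141, 0.001, 3.099]
force: [-0.2, 0.4, -0.1]
width: 85.2
gripper_force: 0.0
idx (-96.69134660263849, 166.72727272727275)
ptr 92.0 187.5627195183141 tip 187.87190082644628
knob g [-44.76751614 -98.31389368]
[([286.6, 329.9], (np.float64(-49.80563676217676), np.float64(-98.15644117912954)))]
2.8 [376.78387097 286.7043117  231.50526067] [3.14112334e+00 2.62301703e-04 3.09622486e+00] tcp g [-188.85833774  237.34184067] to go [ 143.85833774 -331.34184067]
```

```bash
python3 -m crank '[[[-0.48,-1,0,0],[-0.48,-1,0,0],[-0.48,-1,0,0],[-0.48,-1,0,0],[-0.48,-1,0,0],[-0.48,-1,0,0],[-0.48,-1,0,0],[-0.48,-1,0,0],[-0.48,-1,0,0],[-0.48,-1,0,0],[-0.48,-1,0,0],[-0.48,-1,0,0]]]' >/dev/null
python3 -m crank '[[[0,-0.7,0,0],[0,-0.66,0.4,0],[0,0,0.8,0],[0,0,0.8,0],[0,0,0.5,0],[0,0,0,0]]]'
python3 - <<'E'
from h import *
im=ctrl.get_image("top");print("idx",index_y(im))
s=ctrl.read_state();p=s["eef_pos"];print(p,s["tool_rot"],"tcp g",w2g(p[0],p[1]))
cv2.imwrite("pics/a.png",im["img"][100:340,200:520,::-1])
E
```

```text
clock: 4.3
eef_pos: [504.3, -50.7, 166.5]
tool_rot: [3.141, -0.005, 3.101]
force: [0.6, -0.0, 0.9]
width: 85.4
gripper_force: 0.0
idx (-96.43210757634881, 162.7727272727272)
[505.18610621 -50.86379444 167.82062112] [ 3.14075719e+00 -2.71152819e-03  3.10129733e+00] tcp g (np.float64(-47.05968678863779), np.float64(-94.82152708695855))
```

View pics/a.png

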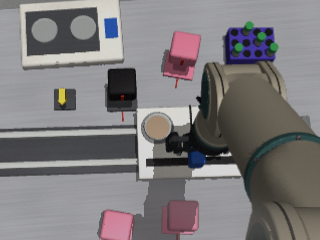

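The gripper is above the knob (knob at crop (160,197), fingers straddling it), and the index line is still just visible. Next: descend and grip.

```bash
cat >> h.py <<'E'
def front_y(im,xr=(0,14)):
    r,a,b=rect(im,xs=xr);d=cv2.GaussianBlur(r.min(2).astype(float).mean(0)[None],(9,1),2)[0]
    g=np.gradient(d);g[(b<-20)]=0;i=int(g.argmin());sl=slice(i-8,i+9);w=np.clip(-g[sl],0,None)
    return float((w*b[sl]).sum()/w.sum()),float(g[i])
def meas():
    im=ctrl.get_image("top");t=ctrl.read_state()
    p=t["eef_pos"];print("t %.2f idx %.1f(%.0f) front-120 %.1f(%.1f) tcp g %.1f %.1f z %.1f w %.1f f %.0f"%((t["clock"],)+index_y(im)+(front_y(im)[0]-120,front_y(im)[1])+tuple(w2g(p[0],p[1]))+(p[2],t["width"],t["gripper_force"])))
    return im
E
python3 -m crank '[[[0,-0.08,0.8,0],[0,0,0.8,0],[0,0,0.8,0],[0,0,0.65,0],[0,0,0,0]]]' 
python3 -c "from h import *;meas()"
python3 -m crank '[[[0,0,0,0],[0,0,0,0],[0,0,0,0],[0,0,0,0]]]' 1
python3 -c "from h import *;meas()"
```

```text
clock: 4.77
eef_pos: [504.8, -53.3, 91.0]
tool_rot: [3.141, -0.003, 3.101]
force: [0.2, 0.3, -0.3]
width: 85.5
gripper_force: 0.0
t 4.82 idx 54.2(77) front-120 -97.0(-22.4) tcp g -46.6 -97.5 z 92.3 w 85.4 f 0
clock: 5.15
eef_pos: [506.4, -54.6, 93.6]
tool_rot: [-3.142, 0.002, 3.099]
force: [-0.5, -0.1, 0.5]
width: 38.8
gripper_force: 0.0
t 5.20 idx 54.3(77) front-120 -97.0(-22.3) tcp g -45.8 -98.5 z 93.4 w 30.8 f 2
```

```bash
cat > mpc.py <<'E'
import sys,json,os
from h import *
from scipy.optimize import least_squares
# usage: mpc.py 'rows dy just executed' n_out   ; log of segments: list of (duration, dy per row)
L=json.load(open("log.json")) if os.path.exists("log.json") else dict(t0=None,rows=[],obs=[])
DT=1/240.;TAU=0.03
def sref(t):   # absolute y of index along guideway
    v=150.;y0=-97.;ye=L.get("ye",187.7);Ta,Td=1.55,1.45
    # accel (smooth cos), cruise, decel
    Da=v*Ta/2;Dd=v*Td/2;Tc=(ye-y0-Da-Dd)/v
    if t<0:return y0
    if t<Ta:return y0+v*(t/2-Ta/(2*np.pi)*np.sin(np.pi*t/Ta)*0.5*0-0) if False else y0+v*(t/2-Ta/(2*np.pi)*np.sin(np.pi*t/Ta))
    t-=Ta
    if t<Tc:return y0+Da+v*t
    t-=Tc
    if t<Td:return ye-Dd+v*(t/2+Td/(2*np.pi)*np.sin(np.pi*t/Td))
    return ye
def sim(cmd,st,w2,b):  # cmd: command knob positions on DT grid; st=(s,v,k); returns arrays
    s,v,k=st;m=6/w2;S=np.empty(len(cmd));V=S.copy();Kk=S.copy()
    for i,c in enumerate(cmd):
        kd=(c-k)/TAU;k+=kd*DT
        f=w2*(k+b-s)+0.1/m*(kd-v)-0.04/m*v;f-=10/m*np.tanh(v/1.0)
        v+=f*DT;s+=v*DT;S[i]=s;V[i]=v;Kk[i]=k
    return S,V,Kk
def expand(rows,k0):  # rows: list of (duration,dy mm)
    out=[];k=k0
    for d,dy in rows:
        n=int(round(d/DT));out+=list(k+dy*np.arange(1,n+1)/n);k+=dy
    return np.array(out),k
if __name__=="__main__":
    ex=json.loads(sys.argv[1]);nout=int(sys.argv[2]);shots=int(sys.argv[3]) if len(sys.argv)>3 else 1
    L["rows"]+=[[1/12,25*r] for r in ex]
    for _ in range(shots):
        t=sum(r[0] for r in L["rows"]);im=ctrl.get_image("top");y,g=front_y(im);ix,d=index_y(im);L["rows"].append([.05,0.])
        s=ctrl.read_state();tg=w2g(*s["eef_pos"][:2])[1]
        if g<-8:L["obs"].append([t,y-120])
        print("t %.2f clk %.2f front-120 %.1f(%.0f) idx %.1f(%.0f) tcp %.1f"%(t,s["clock"],y-120,g,ix,d,tg))
    json.dump(L,open("log.json","w"))
    K0=-97.;c,k=expand(L["rows"],K0);O_=np.array(L["obs"])
    def res(p):
        S,V,K=sim(c,(-97.+p[2],0,K0),p[0],p[1]);S=np.r_[-97.+p[2],S]
        return np.r_[(S[np.round(O_[:,0]/DT).astype(int)]-O_[:,1])/.7,(p[0]-4.1)/.6,p[1]/1.5,p[2]/.5]
    f=least_squares(res,[4.1,0,0],x_scale=[.3,1,.5]);p=f.x;S,V,K=sim(c,(-97+p[2],0,K0),p[0],p[1])
    st=(S[-1],V[-1],K[-1]);t=len(c)*DT
    print("w2 %.2f (T %.2f) bias %.1f s0 %.1f  now s %.1f v %.0f k %.1f cmd %.1f rms %.2f vmax %.0f"%(p[0],2*np.pi/p[0]**.5,p[1],p[2],*st,k,np.sqrt(np.mean((f.fun[:-3]*.7)**2)),V.max()))
    H=max(18,int((4.2-t)*12)+12);R=np.array([sref(t+(i+1)*DT) for i in range(H*20)])
    vr=np.gradient(R,DT)
    last=ex[-1]*25 if len(ex) else 0.
    def pr(u):
        cc,_=expand([(1/12,x) for x in u],k);S_,V_,K_=sim(cc,st,p[0],p[1]);return S_,V_,K_,cc
    def cost(u):
        S_,V_,K_,cc=pr(u);du=np.diff(np.r_[last,u,0.])
        return np.r_[(S_-R)[9::10]/2,(V_-vr)[9::10]/8,du/8,np.clip(np.abs(K_-S_)[9::10]-70,0,None)]
    u=least_squares(cost,np.clip(np.zeros(H)+1,-24,24),bounds=(-24,24),max_nfev=25).x
    S_,V_,K_,cc=pr(u)
    print("NEXT",[round(float(x)/25,2) for x in u[:nout]])
    print("pred after rows:",[(round(S_[i*20+19]),round(V_[i*20+19]),round(K_[i*20+19]-S_[i*20+19])) for i in range(0,len(u),3)])
    m=(S_>35)&(S_<75)
    if m.any():print("scan v",V_[m].min().round(),V_[m].max().round())
    print("smax",S_.max().round(1),"end",S_[-1].round(1),V_[-1].round(1))
E
time python3 mpc.py '[]' 12 2
```

```text
t 0.00 clk 5.25 front-120 -97.0(-22) idx 54.3(77) tcp -98.6
t 0.05 clk 5.30 front-120 -97.0(-23) idx 54.2(78) tcp -98.7
w2 4.10 (T 3.10) bias -0.0 s0 -0.0  now s -97.0 v 0 k -97.0 cmd -97.0 rms 0.02 vmax 0
NEXT [0.54, 0.52, 0.33, 0.18, 0.14, 0.17, 0.23, 0.27, 0.29, 0.29, 0.28, 0.26]
pred after rows: [(-97, 2, 10), (-94, 28, 34), (-82, 62, 36), (-62, 99, 37), (-33, 130, 28), (2, 147, 11), (39, 150, 3), (77, 150, 0), (113, 140, -15), (145, 113, -32), (169, 74, -38), (182, 35, -33), (187, 8, -17), (188, 0, -2), (188, 0, 1), (188, 0, 0), (188, 0, 0), (188, 0, 0), (188, 0, 0), (188, 0, 0), (188, 0, 0)]
scan v 150.0 151.0
smax 187.7 end 187.7 0.0
real	0m7.501s
user	0m9.817s
sys	0m0.351s
```

```bash
python3 -m crank '[[[0,0.54,0,0],[0,0.52,0,0],[0,0.33,0,0],[0,0.18,0,0],[0,0.14,0,0],[0,0.17,0,0],[0,0.23,0,0]]]'
python3 mpc.py '[0.54,0.52,0.33,0.18,0.14,0.17,0.23]' 8
```

```text
clock: 5.88
eef_pos: [508.6, -2.2, 93.5]
tool_rot: [-3.141, 0.002, 3.098]
force: [-0.8, -0.5, 5.2]
width: 29.6
gripper_force: 59.1
t 0.68 clk 5.93 front-120 -83.9(-23) idx 54.5(80) tcp -44.3
w2 3.75 (T 3.25) bias -0.4 s0 -0.0  now s -80.7 v 64 k -44.5 cmd -44.2 rms 0.09 vmax 64
NEXT [0.85, 0.58, 0.18, -0.03, -0.03, 0.08, 0.2, 0.3]
pred after rows: [(-75, 76, 46), (-50, 123, 45), (-16, 145, 16), (22, 150, 4), (59, 151, 3), (97, 147, -7), (131, 128, -27), (159, 92, -40), (177, 52, -40), (186, 19, -27), (188, 2, -8), (188, 0, 1), (188, 0, 1), (188, 0, 0), (188, 0, 0), (188, 0, 0), (188, 0, 0), (188, 0, 0)]
scan v 151.0 151.0
smax 187.7 end 187.7 -0.0
```

```bash
python3 -m crank '[[[0,0.75,0,0],[0,0.58,0,0],[0,0.2,0,0],[0,0,0,0],[0,0,0,0]]]' | head -2
python3 mpc.py '[0.75,0.58,0.2,0,0]' 8
```

```text
clock: 6.35
eef_pos: [510.3, 36.8, 93.5]
t 1.15 clk 6.40 front-120 -38.7(-24) idx 83.6(50) tcp -7.3
w2 3.85 (T 3.20) bias -0.6 s0 -0.0  now s -32.0 v 138 k -6.0 cmd -6.0 rms 0.19 vmax 138
NEXT [0.18, 0.3, 0.37, 0.41, 0.45, 0.48, 0.49, 0.46]
pred after rows: [(-20, 143, 17), (17, 150, 6), (54, 151, 3), (92, 148, -4), (127, 131, -23), (156, 98, -37), (175, 57, -39), (185, 22, -29), (188, 3, -10), (188, 0, 1), (188, 0, 1), (188, 0, 0), (188, 0, 1), (188, 0, 1), (188, 0, 1), (188, 0, 1)]
scan v 150.0 151.0
smax 187.7 end 187.7 -0.0
```

```bash
python3 -m crank '[[[0,0.18,0,0],[0,0.3,0,0],[0,0.37,0,0],[0,0.41,0,0],[0,0.45,0,0],[0,0.48,0,0]]]' | head -2
python3 mpc.py '[0.18,0.3,0.37,0.41,0.45,0.48]' 8
```

```text
clock: 6.9
eef_pos: [512.8, 91.3, 93.5]
t 1.70 clk 6.95 front-120 41.7(-18) idx 98.8(84) tcp 51.0
w2 3.86 (T 3.20) bias -0.6 s0 -0.1  now s 49.2 v 150 k 48.1 cmd 48.8 rms 0.17 vmax 151
NEXT [0.72, 0.6, 0.38, 0.21, 0.12, 0.12, 0.16, 0.2]
pred after rows: [(62, 149, 0), (99, 147, -4), (133, 127, -28), (161, 90, -39), (178, 50, -38), (186, 17, -25), (188, 1, -7), (188, 0, 1), (188, 0, 1), (188, 0, 0), (188, 0, 1), (188, 0, 1), (188, 0, 1), (188, 0, 1)]
scan v 148.0 150.0
smax 187.7 end 187.7 -0.0
```

```bash
python3 -m crank '[[[0,0.7,0,0],[0,0.6,0,0],[0,0.38,0,0],[0,0.21,0,0],[0,0.12,0,0]]]' | head -2
python3 mpc.py '[0.7,0.6,0.38,0.21,0.12]' 8
```

```text
clock: 7.37
eef_pos: [515.0, 142.4, 93.5]
t 2.17 clk 7.42 front-120 110.8(-19) idx 232.2(23) tcp 99.0
w2 3.84 (T 3.20) bias -0.5 s0 -0.1  now s 117.8 v 139 k 98.8 cmd 99.0 rms 0.16 vmax 151
NEXT [0.22, 0.24, 0.22, 0.21, 0.22, 0.23, 0.24, 0.26]
pred after rows: [(129, 130, -26), (157, 96, -38), (176, 55, -39), (185, 21, -28), (188, 2, -9), (188, 0, 1), (188, 0, 1), (188, 0, 0), (188, 0, 1), (188, 0, 1), (188, 0, 1), (188, 0, 1)]
smax 187.7 end 187.7 -0.0
```

```bash
python3 -m crank '[[[0,0.22,0,0],[0,0.24,0,0],[0,0.22,0,0],[0,0.21,0,0],[0,0.22,0,0],[0,0.23,0,0]]]' | head -2
python3 mpc.py '[0.22,0.24,0.22,0.21,0.22,0.23]' 8
```

```text
clock: 7.92
eef_pos: [516.5, 175.0, 93.5]
t 2.72 clk 7.97 front-120 169.2(-15) idx 49.7(20) tcp 133.0
w2 3.93 (T 3.17) bias -1.1 s0 -0.0  now s 172.5 v 58 k 132.2 cmd 132.5 rms 0.21 vmax 150
NEXT [0.62, 0.44, 0.2, 0.11, 0.13, 0.19, 0.22, 0.19]
pred after rows: [(177, 45, -33), (185, 20, -19), (187, 4, -9), (187, 0, 2), (188, 1, 2), (188, 0, 1), (188, 0, 1), (188, 0, 1), (188, 0, 1), (188, 0, 1)]
smax 187.7 end 187.7 -0.0
```

```bash
python3 -m crank '[[[0,0.5,0,0],[0,0.44,0,0],[0,0.25,0,0],[0,0.16,0,0]]]' | head -2
python3 mpc.py '[0.5,0.44,0.25,0.16]' 8
```

```text
clock: 8.3
eef_pos: [518.0, 209.6, 93.5]
t 3.10 clk 8.35 front-120 182.7(-14) idx 55.0(73) tcp 166.6
w2 3.96 (T 3.16) bias -1.2 s0 -0.0  now s 183.9 v 13 k 166.0 cmd 166.2 rms 0.34 vmax 150
NEXT [0.46, 0.32, 0.12, -0.01, -0.05, -0.03, 0.0, 0.03]
pred after rows: [(185, 8, -10), (186, 5, 3), (187, 3, 0), (188, 1, 1), (188, 0, 2), (188, 0, 1), (188, 0, 1), (188, 0, 1)]
smax 187.7 end 187.7 0.0
```

```bash
python3 -m crank '[[[0,0.46,0,0],[0,0.32,0,0],[0,0.12,0,0],[0,0,0,0]]]' | head -2
python3 mpc.py '[0.46,0.32,0.12,0]' 8
python3 - <<'E'
from h import *
im=ctrl.get_image("top");s=ctrl.get_image("side")
a=cv2.resize(im["img"][160:290,150:400],(800,416),interpolation=cv2.INTER_CUBIC)
cv2.imwrite("pics/b.png",a[:,:,::-1]);b=cv2.resize(s["img"][170:310,250:430],(771,600),interpolation=cv2.INTER_CUBIC);cv2.imwrite("pics/c.png",b[:,:,::-1])
E
```

```text
clock: 8.68
eef_pos: [519.0, 232.1, 93.5]
t 3.48 clk 8.73 front-120 185.0(-14) idx 53.4(68) tcp 187.8
w2 3.98 (T 3.15) bias -1.3 s0 -0.0  now s 186.0 v 5 k 188.7 cmd 188.8 rms 0.45 vmax 150
NEXT [-0.04, -0.03, -0.0, 0.02, 0.03, 0.03, 0.02, 0.01]
pred after rows: [(186, 5, 2), (187, 2, 0), (188, 1, 2), (188, 0, 2), (188, 0, 1), (188, 0, 1), (188, 0, 1)]
smax 187.7 end 187.7 0.0
```

View pics/b.png

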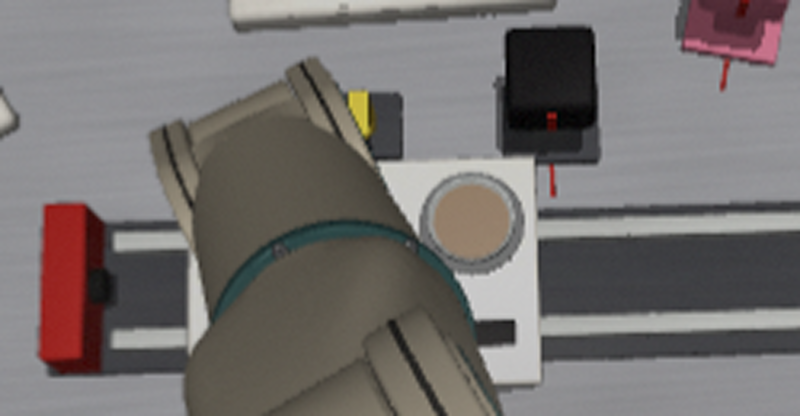

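View pics/c.png

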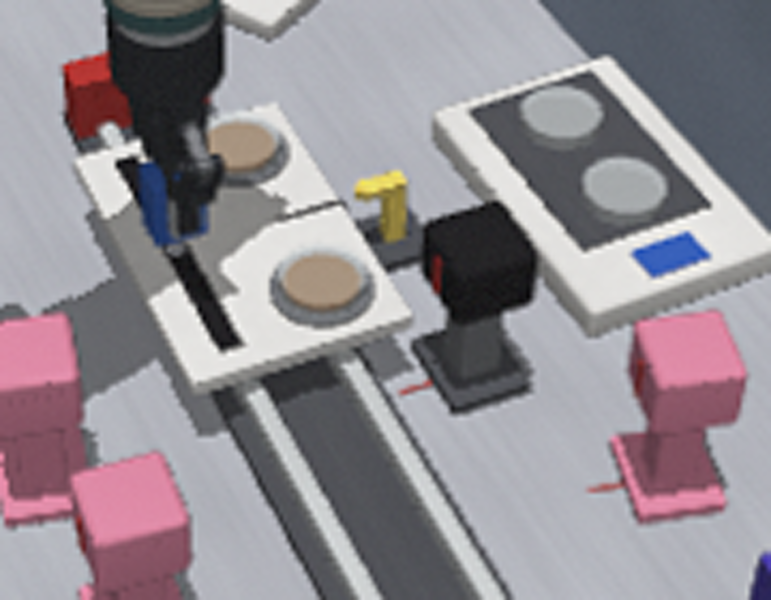

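In the side crop the index line's outer end is at (340,203) and the pointer tip at (357,190). The top view of both is blocked by the arm, so I'll quantify this in the side view, calibrated against the first pictures.

```bash
cat > chk.py <<'E'
from h import *
def rear(im,xr=(20,70)):
    r,a,b=rect(im,xs=xr);d=cv2.GaussianBlur(r.min(2).astype(float),(9,1),2).mean(0)
    g=np.gradient(d);return g,b
def edge(im,xr,lo,hi,sgn):
    g,b=rear(im,xr);g=g*sgn;g[(b<lo)|(b>hi)]=0;i=int(g.argmax());w=np.clip(g[i-8:i+9],0,None);return (w*b[i-8:i+9]).sum()/w.sum()
def sideidx(im,lo,hi,xr=(60,76)):
    r,a,b=rect(im,xs=xr);d=r.mean(2).astype(float);d=cv2.GaussianBlur(d,(5,5),1);o=[]
    for row in d:
        m=(b>lo)&(b<hi);rr=row[m];bb=b[m];i=int(rr.argmin());sl=slice(max(0,i-6),i+7);w=np.clip(rr[sl].max()-rr[sl],0,None);o.append((w*bb[sl]).sum()/w.sum())
    return np.median(o),np.std(o)
def sideptr(im):
    r,a,b=rect(im,xs=(60,140));h=cv2.cvtColor(r,cv2.COLOR_RGB2HSV)
    y=(h[...,0]>20)&(h[...,0]<35)&(h[...,1]>130)&(h[...,2]>90)&((b>120)&(b<280))[None]
    ii,jj=np.nonzero(y);k=ii<ii.min()+8;return a[ii.min()],b[jj[k]].mean(),b[jj[k]].min(),b[jj[k]].max()
if __name__=="__main__":
    T=ctrl.get_image("top");S=ctrl.get_image("side")
    T0=dict(T,img=cv2.imread("pics/top0.png")[:,:,::-1].copy());S0=dict(S,img=cv2.imread("pics/side0.png")[:,:,::-1].copy())
    print("top0: rear",edge(T0,(-10,5),-260,-180,1),"front",front_y(T0)[0],"idx",index_y(T0))
    print("top1: rear",edge(T,(45,60),30,100,1),edge(T,(-20,-5),30,100,1),"front",front_y(T)[0])
    print("side0 idx",sideidx(S0,-120,-70),"ptr",sideptr(S0));print("side1 idx",sideidx(S,165,215),"ptr",sideptr(S))
    R=[cv2.resize(rect(i,xs=(20,140),ys=(l,l+120),step=.5)[0][::-1],(390,390)) for i,l in((S,130),(S0,-150))]
    cv2.imwrite("pics/d.png",np.hstack(R)[:,:,::-1])
    print(ctrl.read_state()["clock"])
E
python3 chk.py
```

```text
top0: rear -215.11000411517307 front 23.021649500356144 idx (-96.69079660512635, 161.28030303030295)
top1: rear 56.29280160375324 67.31353816600071 front 305.51916682859
side0 idx (np.float64(-94.29970636122906), np.float64(0.3492251887841479)) ptr (np.float64(90.0), np.float64(164.3779527559055), np.float64(139.5), np.float64(196.5))
side1 idx (np.float64(188.11399018145494), np.float64(0.41147239202950886)) ptr (np.float64(90.0), np.float64(164.34824902723736), np.float64(139.5), np.float64(196.5))
8.9333
```

View pics/d.png

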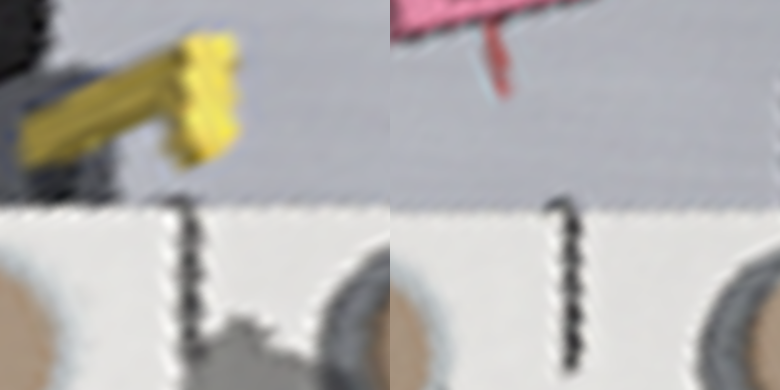

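```bash
python3 - <<'E'
import json
L=json.load(open("log.json"));L["rows"]+=[[.05,0.]]*4;L["obs"]+=[[L["obs"][-1][0]+.17,185.5]];L["ye"]=187.5;json.dump(L,open("log.json","w"))
E
python3 -m crank '[[[0,0,0,0],[0,0,0,0]]]'|head -2
python3 mpc.py '[0,0]' 8 2
```

```text
clock: 9.1
eef_pos: [519.0, 230.8, 93.5]
t 3.90 clk 9.15 front-120 185.5(-16) idx 53.4(68) tcp 187.2
t 3.95 clk 9.20 front-120 185.5(-16) idx 53.4(67) tcp 187.2
w2 4.01 (T 3.14) bias -1.8 s0 -0.0  now s 187.4 v 3 k 188.7 cmd 188.8 rms 0.87 vmax 150
NEXT [-0.06, -0.03, 0.02, 0.04, 0.03, 0.02, 0.01, -0.0]
pred after rows: [(188, 2, 0), (188, -1, 0), (188, 0, 2), (188, 0, 2), (188, 0, 2), (188, 0, 2)]
smax 187.7 end 187.5 0.0
```

```bash
python3 -m crank '[[[0,0.06,0,0],[0,0,0,0],[0,0,0,0],[0,0,0,0],[0,0,0,0],[0,0,0,0],[0,0,0,0],[0,0,0,0],[0,0,0,0]]]'|head -2
python3 -c "
from chk import *
meas();print(sideidx(ctrl.get_image('side'),165,215))"
python3 -m crank '[[[0,0,0,0],[0,0,0,0],[0,0,0,0],[0,0,0,0],[0,0,0,0],[0,0,0,0],[0,0,0,0]]]'|head -2
python3 -c "
from chk import *
meas();print(sideidx(ctrl.get_image('side'),165,215))"
```

```text
clock: 9.95
eef_pos: [519.0, 232.4, 93.6]
t 10.00 idx 53.4(67) front-120 185.7(-16.3) tcp g -44.6 188.7 z 93.5 w 29.4 f 59
(np.float64(188.55380372035063), np.float64(0.31212191270931383))
clock: 10.63
eef_pos: [519.0, 232.4, 93.5]
t 10.68 idx 53.4(67) front-120 185.7(-16.3) tcp g -44.6 188.7 z 93.6 w 29.4 f 59
(np.float64(188.54715103281217), np.float64(0.3210334429795332))
```

```bash
python3 -m crank '[[[0,0.05,0,0],[0,0,0,0],[0,0,0,0],[0,0,0,0],[0,0,0,0],[0,0,0,0],[0,0,0,0],[0,0,0,0],[0,0,0,0]]]'|head -2
python3 -c "
from chk import *
meas();print(sideidx(ctrl.get_image('side'),165,215))"
python3 -m crank '[[[0,0,0,0],[0,0,0,0],[0,0,0,0],[0,0,0,0],[0,0,0,0],[0,0,0,0],[0,0,0,0],[0,0,0,0],[0,0,0,0]]]'|head -2
python3 -c "
from chk import *
meas();print(sideidx(ctrl.get_image('side'),165,215))"
```

```text
clock: 11.48
eef_pos: [519.1, 233.6, 93.6]
t 11.53 idx 54.2(72) front-120 186.5(-14.8) tcp g -44.5 190.0 z 93.6 w 29.6 f 59
(np.float64(188.81095634513014), np.float64(0.23183856164376826))
clock: 12.33
eef_pos: [519.1, 233.6, 93.5]
t 12.38 idx 54.2(74) front-120 187.1(-14.1) tcp g -44.5 190.0 z 93.6 w 29.4 f 59
(np.float64(189.60244307305118), np.float64(0.495904789888543))
```

```bash
for i in 1 2; do python3 -m crank '[[[0,0,0,0],[0,0,0,0],[0,0,0,0],[0,0,0,0],[0,0,0,0],[0,0,0,0],[0,0,0,0],[0,0,0,0],[0,0,0,0],[0,0,0,0]]]'|head -1
python3 -c "
from chk import *
meas();print(sideidx(ctrl.get_image('side'),165,215))"; done
```

```text
clock: 13.27
t 13.32 idx 54.3(74) front-120 187.1(-14.1) tcp g -44.5 190.0 z 93.5 w 29.6 f 59
(np.float64(189.60308145803617), np.float64(0.4925769476468643))
clock: 14.2
t 14.25 idx 54.3(74) front-120 187.1(-14.1) tcp g -44.6 190.0 z 93.5 w 29.1 f 59
(np.float64(189.6082480956125), np.float64(0.5096319596999248))
```

```bash
python3 -m crank '[[[0,0,0,0],[0,0,0,0],[0,0,0,0],[0,0,0,0],[0,0,0,0],[0,0,0,0],[0,0,0,0],[0,0,0,0],[0,-0.02,0,0],[0,-0.02,0,0],[0,0,0,0],[0,0,0,0]]]'|head -1
python3 -m crank '[[[0,0,0,0],[0,0,0,0],[0,0,0,0],[0,0,0,0],[0,0,0,0],[0,0,0,0]]]' -1
python3 -c "
from chk import *
meas();print(sideidx(ctrl.get_image('side'),165,215))"
```

```text
clock: 15.3
clock: 15.8
eef_pos: [517.9, 232.6, 92.4]
tool_rot: [-3.141, -0.0, 3.099]
force: [0.1, -0.5, -0.1]
width: 85.2
gripper_force: 0.0
t 15.85 idx 54.2(73) front-120 186.9(-14.4) tcp g -45.7 188.9 z 92.4 w 85.7 f 0
(np.float64(189.58699889185468), np.float64(0.4842334838715013))
```

Released with the shuttle still in place. Now retreat straight up, then back towards the robot so the index is visible.

```bash
python3 -m crank '[[[0,0,-0.3,0],[0,0,-0.6,0],[0,0,-0.8,0],[0,0,-0.8,0],[0,0,-0.8,0],[0,0,-0.8,0],[0,0,-0.8,0],[0,0,-0.8,0],[0,-0.6,0,0],[0,-1,0,0],[0,-1,0,0],[0,-1,0,0]]]'|head -3
python3 -m crank '[[[0,-1,0,0],[0,-1,0,0],[0,-1,0,0],[0,-1,0,0],[0,-1,0,0],[0,-1,0,0],[0,-1,0,0],[0,-1,0,0],[0,0,0,0]]]'|head -2
python3 - <<'E'
from chk import *
im=meas();print(sideidx(ctrl.get_image('side'),165,215),index_y(im,(64,78)))
r,a,b=rect(im,xs=(40,140),ys=(110,260));cv2.imwrite("pics/e.png",cv2.resize(r[::-1],(780,520))[:,:,::-1])
E
```

```text
clock: 16.9
eef_pos: [513.6, 141.2, 235.2]
tool_rot: [-3.141, -0.0, 3.099]
clock: 17.65
eef_pos: [504.4, -63.9, 235.2]
t 17.70 idx 187.2(171) front-120 186.7(-14.8) tcp g -47.2 -104.8 z 235.1 w 85.6 f 0
(np.float64(193.6744582431155), np.float64(13.78407752027401)) (187.51395823305867, 165.77380952380955)
```

View pics/e.png

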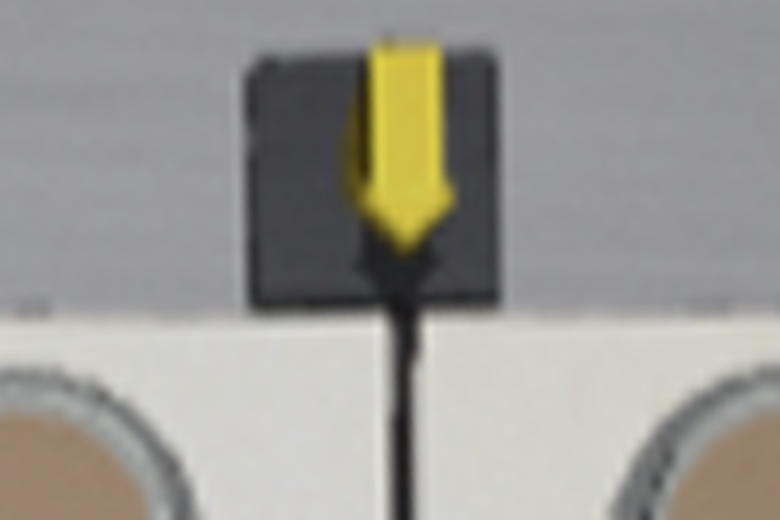

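The index line (column 404) is level with the pointer tip (column 404). One check that it isn't drifting, then I hand in.

```bash
python3 -m crank '[[[0,0,0,0],[0,0,0,0],[0,0,0,0],[0,0,0,0],[0,0,0,0],[0,0,0,0],[0,0,0,0],[0,0,0,0],[0,0,0,0],[0,0,0,0],[0,0,0,0],[0,0,0,0]]]'|head -1
python3 - <<'E'
from h import *
im=meas();y=index_y(im)[0]
if abs(y-187.2)<0.6: print(ctrl.finish_job())
E
```

```text
clock: 18.75
t 18.80 idx 187.2(170) front-120 186.7(-14.8) tcp g -46.4 -101.1 z 235.1 w 85.6 f 0
the job is handed in; nothing more can be done
None
```

The job is handed in at about 19 s of the 42 s. The shuttle passed the scanner at an estimated 0.15 m/s, though there was no read signal to confirm the code was read. It stood still at the yellow pointer for over 2 s before release and has stayed there, within about 1 mm.

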